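Sort a stray clothes peg and a reel of thread into their boxes

ROBOT

A 7-joint arm with a two-finger parallel gripper is mounted at the origin on a cart in front of the work surface, level with it; the furniture and walls round the work are solid. World frame = base frame: x ahead of the robot, y to its left, z up, the work surface at z = 0. Lengths are in m, angles in rad, forces in N, time in s.
With the tool pointing down it reaches from about 0.425 to 0.95 m from the base axis. Payload 4.7 kg.
Tool frame: the origin (TCP) lies between the finger pads; the fingertips stand 25 mm ahead of it and the grasp point (between the pads) lies 6 mm ahead of it; z points along the fingers, y is the line along which they close (so a half turn about z gives the same grasp; the last joint's range is limited). The gripper opens to 85 mm and grips with 20 to 120 N. Pads are 22 mm wide; open, the fingers measure 114 mm over their backs; the gripper's body (76 mm by 85 mm) begins 54 mm behind the grasp point. The pads swing forward as they close: fully open they stand 13 mm farther back than shut.
Start: joints at [-1.251, 0.469, -0.049, 1.532, 0.024, 1.141, -0.082], TCP at [0.231, 0.634, 0.256] pointing down, gripper open.
Joint ranges: [-2.59, 2.59], [-0.33, 1.99], [-1.39, 1.29], [0.1, 2.45], [-1.04, 4.18], [0.21, 1.99], [-2.66, 2.66]. Speed limits (rad/s): [2.57, 2.57, 3.14, 3.14, 3.14, 3.14, 3.14].

INTERFACE

Orientations are given as a 3x3 rotation matrix whose columns are the frame's x, y, z axes.
In Python, from rig import * gives the robot as it stands. Calls block until the motion is done:
- movep(position, orientation): joint-space move of the TCP to a pose.
- move_l(position, attitude=None, feed=0.15, until_force=None): straight line of the TCP; attitude=None keeps the orientation; feed is the mean speed in m/s. With until_force (N) it stops when the force on the tool has changed by that much, and returns True; else False.
- move_joints(angles): joint-space move.
- command_gripper(opening, newtons=None): finger opening in m; newtons is the grip in N (None keeps the last); returns when the fingers have stopped.
- sleep(seconds).
- inverse_kinematics(position, orientation): joint angles nearest the present ones, or None.
- sense(): the state.
- camera(name): name is "scene" or "side" or "wrist"; returns (picture, depth): 400x640x3 uint8, red, green, blue; 400x640 float32, m along the optical axis (not along the pixel's ray), 0 where there is no reading.
- camera_params(name): a dict with "K" (3x3 intrinsics, pixels), "position" and "rotation" of the camera in the world; the wrist camera has in their place "tool_from_camera" (4x4, takes a point from camera to tool coordinates, whose origin is the TCP and whose axes are the flange's). Camera axes: x right, y down, z forward; pixel columns grow to the right and rows downward; lengths in m; the calibration is good to about 2 mm. The wrist camera is an equidistant fisheye: a pixel r from the principal point sees the ray r / f radians off the axis. A picture is of the moment at which its call begins: read the wrist's pose just before it. camera_params takes no time and is no camera call.
A pose or a line that the arm cannot do raises Unreachable and nothing moves.
- finish_job(): hands the job in; it is judged then, once.
The state is a dict: "time_s": time; "joint_pos": joint angles; "qd": joint speeds; "joint_efforts": joint torques, N m; "position": TCP position; "tcp_rot": TCP orientation; "wrist_force": force on the tool from outside, world axes, zero at the start; "ft_torque": the same for the moment, N m; "finger_gap": finger opening in m; "gripper_force": force on a finger pad.
Only numpy, scipy, OpenCV 4.12 (cv2) and the standard library are available. Lean on these libraries where they do the work, as an engineer would, in place of code of your own. Each camera call takes 0.05 s, during which the arm holds its last target. There are 200 camera calls.

TASK

A wooden clothes peg and a reel of sewing thread have been left out on the worktop. Put the peg into the open box that already holds pegs, lying level, and the reel into the open box that already holds reels; lower each one into its box, do not drop it from above.

Things in the scene. Friction and masses are not known exactly. Their poses are not given: they have to be found in the camera images.
- stray_peg: The clothes peg left out on the worktop: plain wood, 15 (x) x 72 (y) x 12 mm high, 15 g, lying flat between the two boxes in any direction. Origin: centre of its underside; y runs along its length, z up. Near it stand a battery and a tealight, which are not part of the job.
- stray_reel: The reel of sewing thread left out on the worktop: cream thread on a pale spool, 28 mm in diameter, 36 mm high, 30 g, standing upright between the two boxes. Origin: centre of its underside; z up along its axis. Grips like a plain 28 mm cylinder. The tealight near it is broader and only 15 mm high.
- peg_box: Open white plastic box, 170 (x) x 200 (y) x 50 mm high, walls and floor 5 mm thick, fixed; one of two equal boxes, left and right. This one holds two wooden clothes pegs (12 mm high) along its far (+x) wall, so its floor is free from the near wall to x = +25 mm. Origin: centre of its underside, on the worktop; +x points away from the robot (yaw up to 15 degrees), z up.
- reel_box: Open white plastic box, 170 (x) x 200 (y) x 50 mm high, walls and floor 5 mm thick, fixed; one of two equal boxes, left and right. This one holds two upright reels of thread (up to 31 mm high) along its far (+x) wall, so its floor is free from the near wall to x = +25 mm. Origin: centre of its underside, on the worktop; +x points away from the robot (yaw up to 15 degrees), z up.

How it is judged:
At the end, for the whole second after the job is handed in: Stray peg at rest in the box with pegs: centre inside the walls, under 30 mm above the worktop, level to 15 degrees. Stray reel at rest in the box with reels: base centre inside the walls, under 45 mm above the worktop (upright or lying) (x of stray_peg in the frame of peg_box between -0.078 and 0.078 m and y of stray_peg in the frame of peg_box between -0.093 and 0.093 m and z of stray_peg in the frame of peg_box between 0 and 0.03 m and linear speed of each of stray_peg, stray_reel below 0.03 m/s and angle between stray_peg's own y axis and vertical between 1.31 and 1.83 rad and x of stray_reel in the frame of reel_box between -0.08 and 0.08 m and y of stray_reel in the frame of reel_box between -0.095 and 0.095 m and z of stray_reel in the frame of reel_box between 0 and 0.045 m); the robot touches nothing.
It fails at once if the peg is let go more than 90 mm above the worktop (height (world z) of stray_peg above 0.09 m and contact force between stray_peg and anything else below 0.001 N).
It fails at once if the reel is let go more than 90 mm above the worktop (height (world z) of stray_reel above 0.09 m and contact force between stray_reel and anything else below 0.001 N).
It also fails if it takes over 51 s, if anything falls off the work surface, if the arm or the gripper's body presses on something with over 40 N, if the wrist force passes 120 N, or if a joint passes its speed limit or range.

## Working session

There is one attempt and no reset: what is moved stays moved. The work goes in short steps, each a Python script; the robot and the scene stay as the last script left them, time stands still between calls to the robot, and variables do not carry over. Pictures are saved under pics/ and viewed, at most 10 in all, crops included, and the job is handed in when it is done.

```bash
mkdir -p pics; ls; python3 - <<'E'
from rig import *
import cv2, numpy as np
for n in ("scene","side"):
    im,d=camera(n); p=camera_params(n)
    cv2.imwrite(f"pics/{n}0.png",im[:,:,::-1]); np.savez(f"{n}0.npz",im=im,d=d,**{k:np.array(v) for k,v in p.items()})
    print(n,p)
print(camera_params("wrist"), sense())
E
```

```text
pics
scene {'K': array([[483.43513724,   0.        , 321.99618689],
       [  0.        , 483.43513724, 207.59703507],
       [  0.        ,   0.        ,   1.        ]]), 'position': array([ 0.08568543, -0.9189184 ,  0.48275065]), 'rotation': array([[ 0.90240962, -0.18180884,  0.39064361],
       [-0.4307823 , -0.36145933,  0.82690614],
       [-0.00913707, -0.91449041, -0.4045044 ]])}
side {'K': array([[367.7790778 ,   0.        , 316.61098484],
       [  0.        , 367.7790778 , 198.26542744],
       [  0.        ,   0.        ,   1.        ]]), 'position': array([0.41825999, 0.79521299, 0.72046698]), 'rotation': array([[-0.9882125 , -0.09862199,  0.11708866],
       [-0.15305007,  0.65357256, -0.74122776],
       [-0.00342458, -0.75041096, -0.66096268]])}
{'K': array([[309.70691629,   0.        , 318.91511631],
       [  0.        , 309.70691629, 198.47674129],
       [  0.        ,   0.        ,   1.        ]]), 'tool_from_camera': array([[-1.17384047e-03, -9.64962980e-01, -2.62383441e-01,
         6.67588956e-02],
       [ 9.99998983e-01, -1.34510651e-03,  4.73119439e-04,
    
[... 325 characters left out ...]
 ]), 'qd': array([-0.00049757, -0.0015223 , -0.00095409, -0.00298943, -0.00211593,
        0.00190768,  0.00056653]), 'joint_efforts': array([ 1.16556464e-03, -5.11517286e+01, -4.66314820e-02, -2.38390696e+01,
        1.08161659e-02,  4.44123696e-03,  1.27154692e-05]), 'position': array([0.23049954, 0.63390812, 0.25534159]), 'tcp_rot': array([[-9.39804728e-01,  3.41711495e-01, -5.72585310e-04],
       [ 3.41711971e-01,  9.39803149e-01, -1.72326784e-03],
       [-5.07429508e-05, -1.81519451e-03, -9.99998351e-01]]), 'wrist_force': array([ 0.25614563, -0.05361554,  0.62882009]), 'ft_torque': array([ 0.0047461 , -0.02810329,  0.00841185]), 'gripper_force': 0.0, 'finger_gap': 0.08491425427829784}
```

View pics/scene0.png

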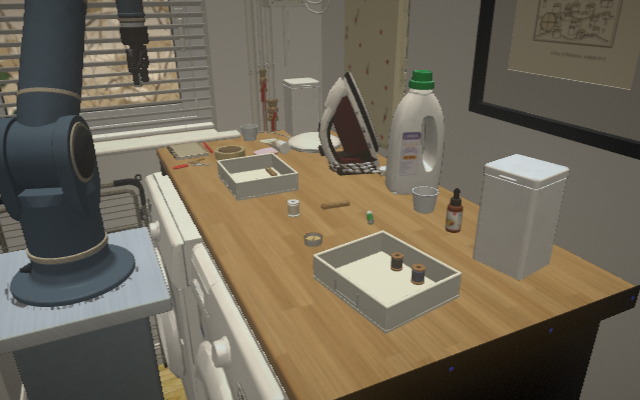

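View pics/side0.png

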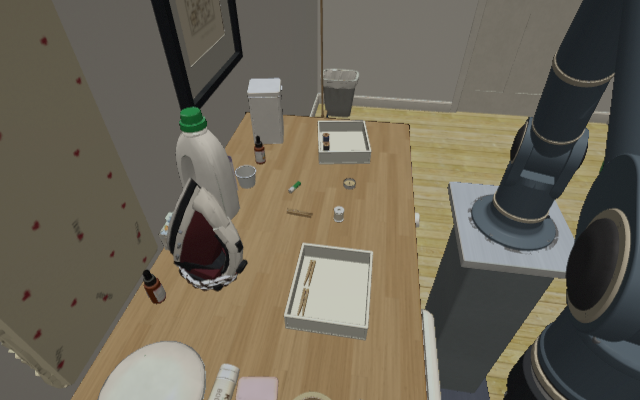

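The scene view shows the reel at (293,207), the peg at (336,205), the peg box at (257,174) and the reel box at (387,277). The side view shows the reel at (339,213), the peg at (300,212), the peg box on the left at (332,290) and the reel box at (343,142). I'll enlarge these areas.

```bash
python3 - <<'E'
import cv2,numpy as np
a=np.load("side0.npz")["im"][:,:,::-1]
b=np.load("scene0.npz")["im"][:,:,::-1]
A=cv2.resize(a[110:345,270:390],None,fx=2.5,fy=2.5,interpolation=cv2.INTER_CUBIC)
B=cv2.resize(b[145:335,205:475],None,fx=1.8,fy=1.8,interpolation=cv2.INTER_CUBIC)
c=np.zeros((590,800,3),np.uint8); c[:A.shape[0],:300]=A[:590]; c[:B.shape[0],310:310+B.shape[1]]=B
cv2.imwrite("pics/crop1.png",c)
E
cat > h.py <<'E'
import numpy as np
def ray(n,u,v,z):
    p=np.load(n+"0.npz"); K=p["K"]; d=p["rotation"]@np.linalg.solve(K,[u,v,1.]); c=p["position"]
    return c+d*(z-c[2])/d[2]
def dep(n,u,v):
    p=np.load(n+"0.npz"); K=p["K"]; return p["position"]+p["rotation"]@np.linalg.solve(K,[u,v,1.])*p["d"][int(v),int(u)]
E
python3 - <<'E'
from h import *
np.set_printoptions(precision=3,suppress=True)
print("reel",ray("side",339,208,.036),ray("scene",293,202,.036))
print("peg",[ray("side",u,v,.012) for u,v in((288,210),(312,214))],[ray("scene",u,v,.012) for u,v in((321,206),(350,204))])
print("depth",dep("side",300,212),dep("scene",336,205),dep("scene",293,207))
print("pegbox",[ray("side",u,v,.05) for u,v in((303,245),(373,250),(368,335),(287,328))])
print("reelbox",[ray("scene",u,v,.05) for u,v in((381,234),(314,266),(385,309),(459,273))])
E
```

```text
reel [0.473 0.058 0.036] [0.47  0.054 0.036]
peg [array([0.616, 0.062, 0.012]), array([0.546, 0.068, 0.012])] [array([0.542, 0.053, 0.012]), array([0.611, 0.032, 0.012])]
depth [0.581 0.062 0.009] [0.584 0.054 0.006] [0.467 0.048 0.026]
pegbox [array([0.543, 0.217, 0.05 ]), array([0.376, 0.207, 0.05 ]), array([0.377, 0.425, 0.05 ]), array([0.536, 0.434, 0.05 ])]
reelbox [array([ 0.552, -0.202,  0.05 ]), array([ 0.383, -0.255,  0.05 ]), array([ 0.426, -0.416,  0.05 ]), array([ 0.593, -0.384,  0.05 ])]
```

View pics/crop1.png

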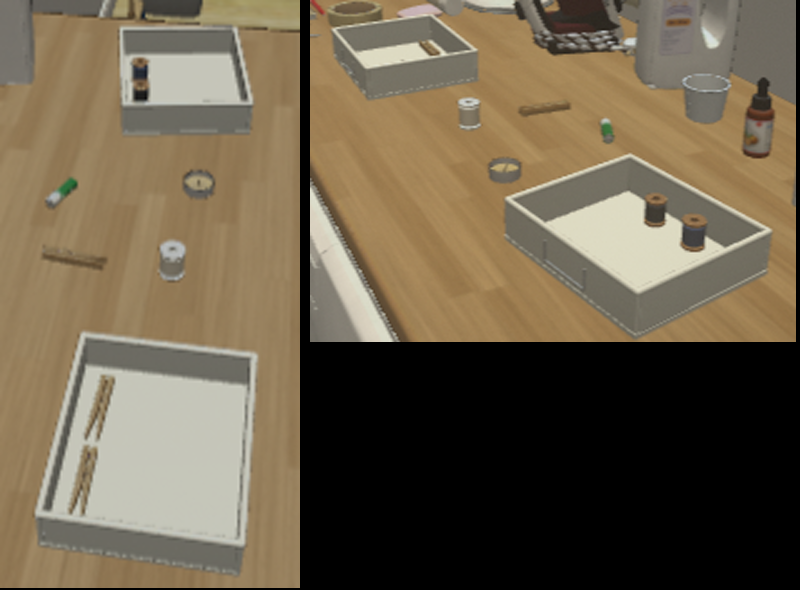

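```bash
cat >> h.py <<'E'
def R(yaw): # tool down, tool y axis at angle yaw in world
    y=np.array([np.cos(yaw),np.sin(yaw),0]); z=np.array([0,0,-1.]); return np.column_stack([np.cross(y,z),y,z])
def wray(w,u,v,z):
    r=np.array([(u-w["K"][0,2]),(v-w["K"][1,2])]); n=np.hypot(*r); t=n/w["K"][0,0]
    d=np.r_[r/n*np.sin(t),np.cos(t)] if n>0 else np.array([0,0,1.])
    T=w["T"]; d=w["rot"]@T[:3,:3]@d; c=w["pos"]+w["rot"]@T[:3,3]; return c+d*(z-c[2])/d[2]
def wlook(name):
    from rig import sense,camera,camera_params; import cv2
    s=sense(); im,d=camera("wrist"); p=camera_params("wrist")
    np.savez(name+".npz",im=im,d=d,K=p["K"],T=p["tool_from_camera"],pos=s["position"],rot=s["tcp_rot"])
    cv2.imwrite(f"pics/{name}.png",im[:,:,::-1]); return s
E
python3 - <<'E'
from h import *; from rig import *
np.set_printoptions(precision=3,suppress=True)
q=lambda n,L,o,f:np.array([ray(n,o[0]+u/f,o[1]+v/f,.05)[:2] for u,v in L])
for n,L,o,f in (("side",((82,335),(256,353),(242,545),(40,517)),(270,110),2.5),("scene",((318,157),(195,200),(325,291),(459,231)),(205,145),1.8)):
    c=q(n,L,o,f); d=c[0]-c[1]+c[3]-c[2]; print(c.tolist(),c.mean(0),np.degrees(np.arctan2(d[1],d[0])),np.linalg.norm(c[0]-c[1]),np.linalg.norm(c[1]-c[2]))
p=np.load("scene0.npz"); v,u=np.mgrid[:400,:640]; P=np.stack([u,v,np.ones_like(u)],-1).reshape(-1,3)@np.linalg.inv(p["K"]).T*p["d"].reshape(-1,1)@p["rotation"].T+p["position"]
m=(p["d"].ravel()>0)&(P[:,2]>.1)&(P[:,2]<.5)&(P[:,0]>.3)&(np.abs(P[:,1])<.6)&(P[:,0]<.95)
if m.any(): print("tall",P[m].min(0),P[m].max(0))
movep([0.5,0.05,0.25],R(np.pi/2))
s=wlook("w1"); print(s["time_s"],s["position"],s["joint_pos"])
E
```

```text
[[0.5444448630773413, 0.21359969929615907], [0.377299828140399, 0.21110532519185887], [0.38021203762878203, 0.4103927173798538], [0.5427310373565286, 0.4105214264589649]] [0.461 0.311] 0.4558835915405883 0.16716364618613663 0.19930866927757035
[[0.5572434032814858, -0.19610568497321057], [0.39641722009184943, -0.22252906188655774], [0.4300917439609099, -0.4109538894953638], [0.593401407076814, -0.385753050100372]] [ 0.494 -0.304] 9.049335239439051 0.16298237955942135 0.19141026413757495
tall [ 0.652 -0.467  0.1  ] [0.925 0.598 0.469]
2.3917 [0.5   0.051 0.25 ] [-0.475  0.193  0.335  1.958 -0.075  1.002  1.467]
```

View pics/w1.png

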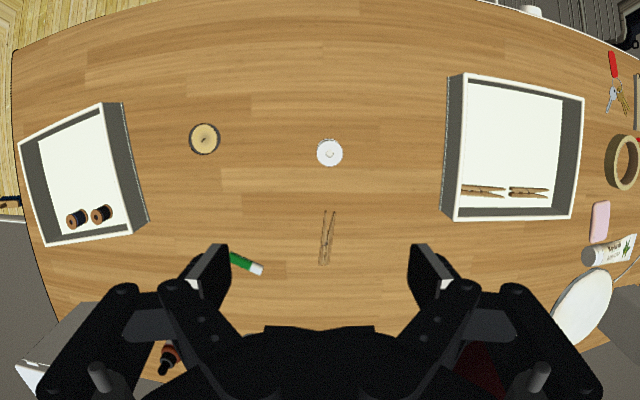

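The reel top is at (330,153), the peg runs from (328,211) to (324,265), and both boxes agree with the first estimates.

```bash
python3 - <<'E'
from h import *
np.set_printoptions(precision=3,suppress=True)
w=np.load("w1.npz")
print("reel",wray(w,330,153,.036)); a=wray(w,328,210,.012);b=wray(w,324.5,265,.012)
print("peg",a,b,(a+b)/2,np.linalg.norm(a-b),np.degrees(np.arctan2(*(b-a)[1::-1])))
print("batt",wray(w,232,255,.01),wray(w,262,270,.01))
c=np.array([wray(w,u,v,.05)[:2] for u,v in((451,219),(463,74),(584,98),(570,219))]);print("pegbox",c.tolist(),c.mean(0))
c=np.array([wray(w,u,v,.05)[:2] for u,v in((147,220),(104,103),(19,147),(45,245))]);print("reelbox",c.tolist(),c.mean(0))
E
```

```text
reel [0.473 0.063 0.036]
peg [0.544 0.062 0.012] [0.618 0.058 0.012] [0.581 0.06  0.012] 0.07407933764281979 -2.8642647651320035
batt [ 0.607 -0.063  0.01 ] [ 0.628 -0.024  0.01 ]
pegbox [[0.543780862590717, 0.20303433194483594], [0.3798433186952941, 0.20643686426025376], [0.37987579679172656, 0.4053982601933071], [0.5492195705259562, 0.405119165842631]] [0.463 0.305]
reelbox [[0.5463716125568999, -0.15723807218907468], [0.40093294392499373, -0.20655409988693268], [0.4389158663545671, -0.40199529059836275], [0.5949720025245603, -0.37823397915000506]] [ 0.495 -0.286]
```

```bash
python3 - <<'E'
from h import *; from rig import *
np.set_printoptions(precision=3,suppress=True)
r=np.radians
movep([.581,.061,.12],R(r(87))); command_gripper(.045,30)
print(move_l([.581,.061,.028],feed=.12,until_force=8), sense()["position"])
command_gripper(0,30); s=sense(); print("gap",s["finger_gap"],s["gripper_force"])
move_l([.581,.061,.15],feed=.2)
s=sense(); print("gap",s["finger_gap"],s["time_s"])
for y in(0,np.pi):
    print(y,inverse_kinematics([.432,.308,.15],R(y)))
print(s["joint_pos"]); wlook("w2")
E
```

```text
False [0.582 0.061 0.029]
gap 0.01357168044405212 32.321287393569946
gap 0.013608425232457564 5.625
0 [-1.224  0.419  0.673  2.013 -0.352  0.825 -0.35 ]
3.141592653589793 [-0.62   0.362 -0.097  1.98   0.048  0.802  2.397]
[-0.434  0.448  0.337  1.878 -0.192  0.848  1.52 ]
```

View pics/w2.png

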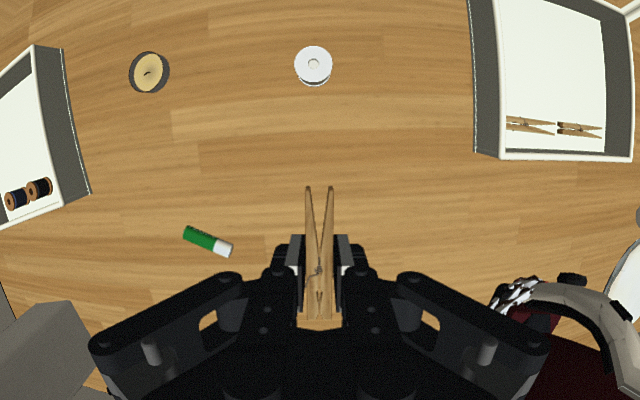

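The peg is held squarely between the pads, with its end at (318,320). Next I'll place it and then pick up the reel.

```bash
python3 - <<'E'
from h import *; from rig import *
np.set_printoptions(precision=3,suppress=True)
movep([.432,.308,.15],R(np.pi)); print("gap",sense()["finger_gap"])
move_l([.432,.308,.055],feed=.15)
print(move_l([.432,.308,.033],feed=.04,until_force=3), sense()["position"])
command_gripper(.04,30); move_l([.432,.308,.16],feed=.2)
wlook("w3")
movep([.473,.061,.13],R(r:=np.pi/2)); command_gripper(.06,30)
print(move_l([.473,.061,.032],feed=.12,until_force=8), sense()["position"])
command_gripper(0,30); move_l([.473,.061,.15],feed=.2)
s=sense(); print("gap",s["finger_gap"],s["gripper_force"],s["time_s"])
E
```

```text
gap 0.01383089913032028
True [0.432 0.308 0.034]
False [0.473 0.061 0.032]
gap 0.02752252432659248 29.563386674271896 12.7167
```

View pics/w3.png

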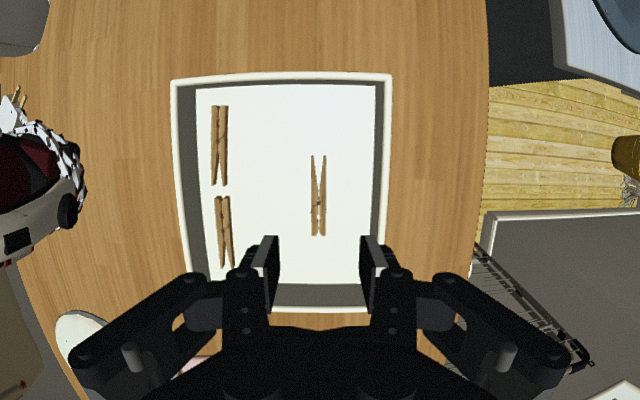

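The stray peg lies flat on the box floor at (318,195), clear of the other two. The reel is gripped with a 27.5 mm gap, so I'll place it now.

```bash
python3 - <<'E'
from h import *; from rig import *
np.set_printoptions(precision=3,suppress=True)
o=R(np.radians(99)); p=np.array([.464,-.303,0])
at=lambda z:p+[0,0,z]
movep(at(.16),o); print("gap",sense()["finger_gap"])
move_l(at(.06),feed=.15)
print(move_l(at(.0345),feed=.04,until_force=3), sense()["position"])
command_gripper(.05,30); move_l(at(.2),feed=.2)
s=wlook("w4"); print(s["time_s"])
E
```

```text
gap 0.027182846425664212
True [ 0.464 -0.303  0.038]
16.7583
```

View pics/w4.png

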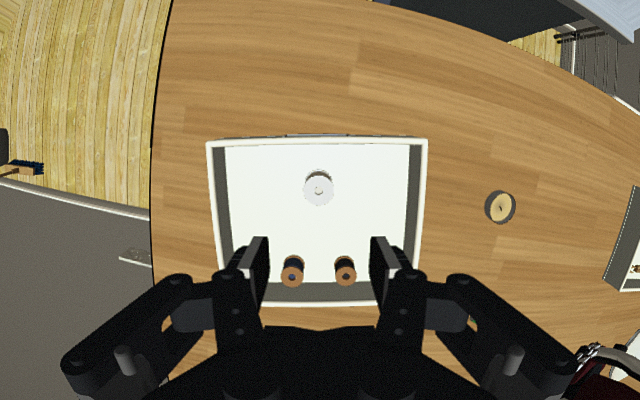

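The reel stands upright in the reel box at (318,188), and the gripper is clear.

```bash
python3 -c "
from rig import *
print(finish_job())"
```

```text
the job is handed in; nothing more can be done
None
```

The peg is lying flat in the peg box and the reel is standing upright in the reel box, both lowered into place; I handed the job in after about 17 s, but it returned no verdict.

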